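# Load and latch the bench-top test chamber

### The arm

A 7-joint arm with a two-finger parallel gripper is mounted at the origin on the work surface. World frame = base frame: x ahead of the robot, y to its left, z up, the work surface at z = 0. Lengths are in m, angles in rad, forces in N, time in s.
With the tool pointing down it reaches from about 0.425 to 1.025 m from the base axis. Payload 9.4 kg.
Tool frame: the origin (TCP) lies midway between the tips of the shut fingers; the grasp point (between the pads) lies 19 mm behind it; z points along the fingers, y is the direction in which the jaws open and shut (so a half turn about z gives the same grasp; the last joint's range is limited). The gripper opens to 93 mm and grips with 3 to 60 N. Pads are 15 mm wide; open, the fingers measure 128 mm over their backs; the gripper's body (75 mm by 188 mm) begins 65 mm behind the grasp point.
Start: joints at [-1.325, 0.599, -0.003, 1.599, 0.002, 0.943, -0.08], TCP at [0.23, 0.688, 0.219] pointing down, gripper open.
Joint ranges: [-2.57, 2.57], [-0.35, 1.97], [-1.29, 1.29], [0.11, 2.56], [-1.05, 4.19], [0.11, 1.86], [-2.63, 2.63]. Speed limits (rad/s): [2.22, 2.22, 3.01, 3.01, 3.14, 3.14, 3.14].

### API

Orientations are given as a 3x3 rotation matrix whose columns are the frame's x, y, z axes.
In Python, from workcell import bot, viewer, job gives the robot as it stands.
- The arm moves only by the shell command python3 -m handwheel 'ROWS'. ROWS is JSON, a list of rows, each a list of 7 numbers: the opening in per cent of the stroke, from 0 (shut) to 100 (fully open), then the shift along the tool's x, y, z in cm, then the turn, a rotation vector about the tool's x, y, z in rad. In form: [[gripper, dx, dy, dz, ax, ay, az], ...]. A call has 1 to 12 rows; each row shifts and turns the commanded pose from where the row before left it, along the tool's axes as they then stand; what a row does not reach is not made up. A row lasts 1/10 s, in which the tool goes at most 50 mm and 8.59 degrees, less where a joint would pass 70% of its speed; a pose out of reach is approached as far as the arm can. A call with a gripper value outside its range is refused whole. The fingers move at their own pace and stop on an object; the grip force is fixed at half the most. Time passes only in rows, so rows that do not move let the fingers close. It gives the time, the measured TCP pose, the force and the opening at its end, in the units of the state.
- bot.read_state(): the state, without advancing time (a new reading comes with each control period).
- viewer.snapshot(name): name is "side" or "top"; returns the picture (420x560x3 uint8, red, green, blue); there is no depth.
- viewer.camera_info(name): a dict with "fx", "fy", "cx", "cy" (pixels), "cam_to_world" (4x4, takes a point from camera to world coordinates). Camera axes: x right, y up, looking along -z (the intrinsics and any distortion apply to the point x, -y, -z); pixel columns grow to the right and rows downward; lengths in m; the calibration is good to about 2 mm. A picture is of the moment at which its call begins. camera_info takes no time and is no camera call.
- job.hand_in(): hands the job in, once; it reports no verdict.
The state is a dict: "t": time; "q": joint angles; "joint_vel": joint speeds; "joint_torque": joint torques, N m; "position": TCP position; "orientation": TCP orientation; "force": force on the tool from outside, world axes, zero at the start; "torque": the same for the moment, N m; "grip_width": opening from 0.0 (shut) to 1.0 (fully open).
Only numpy, scipy, OpenCV 4.12 (cv2) and the standard library are available. Lean on these libraries where they do the work, as an engineer would, in place of code of your own. Each camera call takes 0.05 s, during which the arm holds its last target.

### The job

Get the small test chamber ready to run: slide its specimen tray fully in, then press the hinged door shut until its sprung latch snaps in behind the strike and holds the door by itself. Press the door gently and steadily, without slamming or forcing it, and leave the other things on the bench alone.

Things in the scene. Friction and masses are not known exactly. Their poses are not given: they have to be found in the camera images.
- chamber: Grey bench-top test chamber with aluminium front frame and clear roof, 220 deep (x) x 240 wide (y) x 165 high, fixed to the bench. Origin: centre of its underside, on the bench. Its x axis points into the chamber: the front frame plane is at x = -110; door and tray come out towards -x. z is up. Its front faces roughly the world's -y, turned by up to 30 degrees.
- tray (a joint): Specimen tray on runners, out of the front opening: m pulled out, 0 = fully in against a firm stop. Starts 45 to 85 mm out. Slides with about 2 N of friction and stays where it is left. Fully in means within 4 mm of the stop.
- tray_lip (a point): Middle of the top edge of the outer face of the tray's upright front lip. The lip is a steel plate 110 wide, 6 thick and 56 high, top edge 135 above the bench; the point lies 5 mm to +y of the chamber's middle. Push on the lip's outer face along the chamber's +x; when the tray is fully in that face is flush with the front frame plane.
- door (a joint): Door angle in rad, growing as it opens; starts 1.1 to 1.45. Vertical hinge at the chamber's -y front corner; it stays where it is left. Latched, it can read anything from -0.06 to 0.06: strike and buffer are set on slotted screws up to 10 mm nearer or farther (along chamber x) than drawn, and that offset is not measured, so shut it by feel. Moving faster than 2.5 rad/s is slamming.
- door_leaf: The door: flat aluminium-framed clear leaf 14 thick, from the hinge to its free edge 190 mm away, 70 to 165 mm above the bench. Origin: on the hinge axis, at the lower edge, mid-thickness. y runs along the leaf to the free edge, the outer face looks to -x, z up. At 0 rad it is parallel to the frame, its inner face 14 mm in front of it. More than 22 N on it is forcing it.
- door_push (a point): Place to press: on the door's outer face at its top edge, 150 mm from the hinge axis, 165 above the bench. Press here up to 50 mm below, square to the face. Force felt here while closing: bolt riding over the strike up to about 9 N, easing again to 1 N; then the buffer, 9 to 13 N when the bolt passes and about 17 N at its firm stop, some 2 mm past the latched position.
- door_hinge (a point): Point on the vertical hinge axis at the height of the door's top edge; at chamber x = -131, y = -100.
- latch (a joint): Sprung bevelled steel bolt in the door's free edge, 55 mm below the door's top: m pushed in, 0 = fully out, 6 to 7 mm while it rides over the strike, which begins when the free edge is about 14 mm short of latched. When the door has come to its firm stop the bolt has passed and sprung out. If it has not passed, the bolt or buffer leaves the door ajar when released.
- latch_tip (a point): Middle of the flat tip of the bolt, which stands 8 mm out of the door's free edge when fully out. The steel strike lip it rides over is a 4 mm plate, 40 high, on the front frame at the chamber's +y side, at the bolt's height.
- wash_bottle: Bystander: white plastic bottle, 60 across and 150 high, origin at its base centre.
- screwdriver: Bystander: screwdriver lying on the bench.
- jar: Bystander: amber glass jar, 64 across and 70 high, origin at its base centre.
- specimen: Bystander: waisted aluminium test piece standing on end, 28 across and 62 high, origin at its base centre.
- buffer (a joint): Sprung black rubber buffer, 12 across, on the front frame behind the door near its free edge (186 mm from the hinge, 25 below the door's top): m pressed in, 0 = free, 2 to 3 mm when the door is latched, which keeps 7 to 10 N on the bolt; 4.2 mm = firm stop. It stays pressed after the robot lets go only if the bolt holds the door.

How it is judged:
On the way, in this order (a step that is already met when the one before it is completed fails the run):
1. the tray is fully in (within 4 mm of its stop) while the door still stands open (value of joint tray below 0.004 m and value of joint door above 0.3 rad), for 0.2 s.
2. the door is shut on its buffer and its bolt has sprung out behind the strike (value of joint latch below 0.002 m and value of joint buffer above 0.001 m and value of joint door below 0.08 rad), for 0.2 s.
At the end, for the whole second after the job is handed in: The tray is within 4 mm of its inner stop; the door is shut, still pressing the buffer in by over 1 mm (door below 0.08 rad) with the bolt out again to within 2 mm behind the strike, and it is at rest, holding by itself (all of step 2 and value of joint tray below 0.004 m and velocity of joint door between -0.05 and 0.05 rad/s); the robot touches nothing.
It fails at once if the door is pressed with more than 22 N (contact force between any of the fingers, the arm and door_leaf above 22 N).
It fails at once if the door is slammed (turns shut faster than 2.5 rad/s) (velocity of joint door below -2.5 rad/s).
It fails at once if a bystander is moved more than 30 mm or knocked over (distance of any of wash_bottle, screwdriver, jar, specimen from where it was at the start of the episode above 0.03 m or angle between any of wash_bottle, jar, specimen's own z axis and vertical above 0.5 rad).
It also fails if it takes over 58 s, if anything falls off the work surface, if the arm or the gripper's body presses on something with over 40 N, if the wrist force passes 120 N, or if a joint passes its speed limit or range.

## Working session

There is one attempt and no reset: what is moved stays moved. The work goes in short steps, Python scripts to look and compute and a shell command to move; the robot and the scene stay as the last step left them, time stands still between calls to the robot, and variables do not carry over. Pictures are saved under pics/ and viewed, and the job is handed in when it is done.

```bash
mkdir -p pics; ls; python3 - <<'E'
from workcell import bot, viewer, job
import cv2,numpy as np
for n in("side","top"):
    im=viewer.snapshot(n); cv2.imwrite(f"pics/{n}0.png",im[...,::-1])
    c=viewer.camera_info(n); print(n,{k:np.round(v,4).tolist() if k!='x' else v for k,v in c.items()})
s=bot.read_state();print({k:np.round(v,3).tolist() for k,v in s.items()})
E
```

```text
pics
side {'fx': 414.2511, 'fy': 414.2511, 'cx': 275.5073, 'cy': 211.4035, 'cam_to_world': [[0.9794, 0.1168, -0.1648, 0.4366], [-0.2012, 0.4934, -0.8462, -0.8202], [-0.0175, 0.8619, 0.5068, 0.5133], [0.0, 0.0, 0.0, 1.0]]}
top {'fx': 447.0343, 'fy': 447.0343, 'cx': 276.7247, 'cy': 194.6003, 'cam_to_world': [[0.0052, 0.9839, -0.1786, 0.3747], [-0.9998, 0.009, 0.02, -0.1157], [0.0213, 0.1784, 0.9837, 1.0896], [0.0, 0.0, 0.0, 1.0]]}
{'t': 0.1, 'q': [-1.325, 0.6, -0.003, 1.6, 0.002, 0.943, -0.08], 'joint_vel': [-0.001, -0.003, -0.0, -0.002, 0.002, 0.0, 0.0], 'joint_torque': [0.004, -76.656, 1.502, -25.294, -0.052, 0.014, 0.0], 'position': [0.23, 0.687, 0.218], 'orientation': [[-0.948, 0.317, -0.0], [0.317, 0.948, -0.001], [-0.0, -0.001, -1.0]], 'force': [-0.235, 0.073, 0.189], 'torque': [-0.03, -0.022, -0.005], 'grip_width': 0.998}
```

View pics/side0.png

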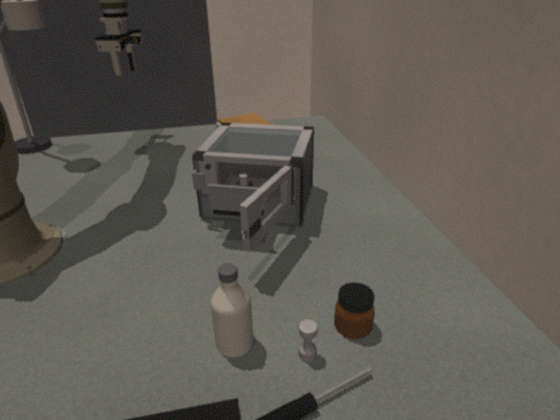

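View pics/top0.png

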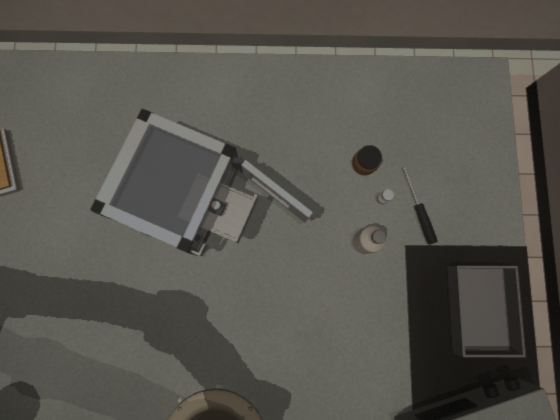

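The pictures show the chamber at top (95–235, 110–250), with its front facing right in that view (world −y). The tray is out at about (235,212), and the door runs from the hinge at ~(242,165) to ~(310,215). The bystanders are well to the right, at columns 355–435. Next I'll enlarge the area and find corners.

```bash
cat > h.py <<'E'
import numpy as np,cv2
from workcell import bot, viewer, job
def ray(n,u,v):
    c=viewer.camera_info(n);M=np.array(c['cam_to_world'])
    d=M[:3,:3]@np.array([(u-c['cx'])/c['fx'],-(v-c['cy'])/c['fy'],-1.]);return M[:3,3],d
def onz(n,u,v,z):
    o,d=ray(n,u,v);return o+d*(z-o[2])/d[2]
def proj(n,p):
    c=viewer.camera_info(n);M=np.array(c['cam_to_world'])
    q=M[:3,:3].T@(np.asarray(p)-M[:3,3]);return np.array([c['cx']+c['fx']*q[0]/-q[2],c['cy']+c['fy']*(-q[1])/-q[2]])
E
python3 - <<'E'
import cv2
from h import *
im=cv2.imread('pics/top0.png')[95:275,80:330];im=cv2.convertScaleAbs(im,alpha=1.6)
cv2.imwrite('pics/topz.png',cv2.resize(im,None,fx=3,fy=3,interpolation=cv2.INTER_CUBIC))
im=cv2.imread('pics/side0.png')[100:260,170:340];im=cv2.convertScaleAbs(im,alpha=1.5)
cv2.imwrite('pics/sidez.png',cv2.resize(im,None,fx=3.5,fy=3.5,interpolation=cv2.INTER_CUBIC))
E
```

```text
(no output)
```

View pics/topz.png

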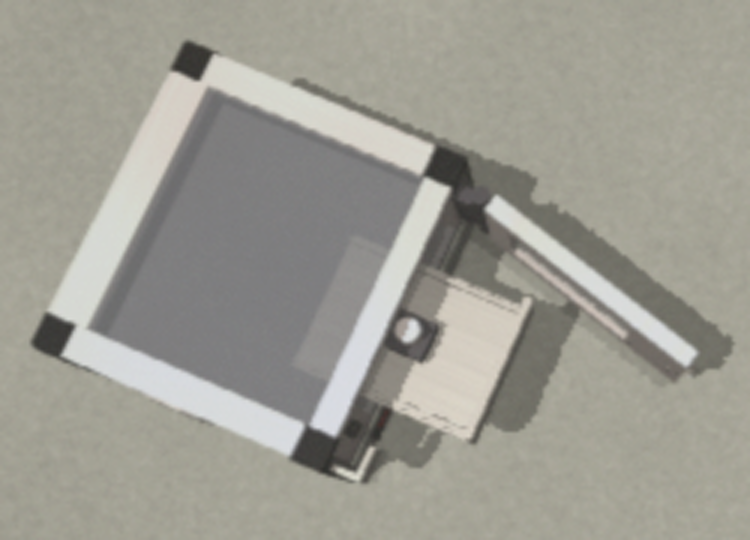

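View pics/sidez.png

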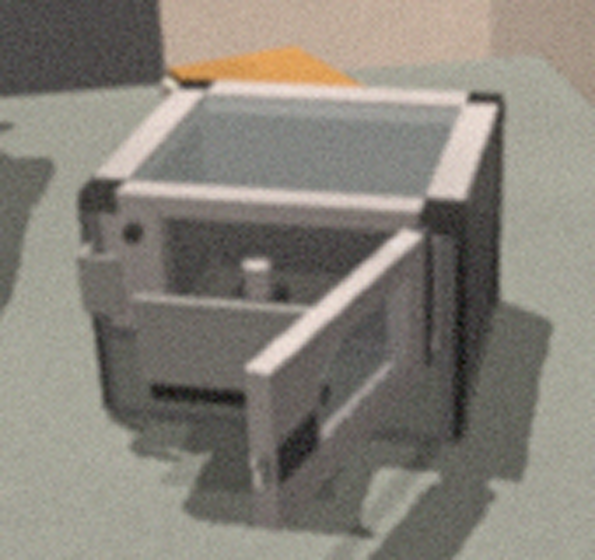

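```bash
python3 - <<'E'
from h import *
Z=lambda u,v,z:onz('top',80+(u+.5)/3-.5,95+(v+.5)/3-.5,z)
P=np.array([Z(187,41,.165),Z(467,157,.165),Z(325,472,.165),Z(33,345,.165)])
print(P.round(4),[np.linalg.norm(P[i]-P[(i+1)%4]).round(4) for i in range(4)])
# rectangle fit
L=np.array([[.11,-.12],[-.11,-.12],[-.11,.12],[.11,.12]])
c=P[:,:2].mean(0);H=L.T@(P[:,:2]-c);th=np.arctan2(H[0,1]-H[1,0],H[0,0]+H[1,1])
R=np.array([[np.cos(th),-np.sin(th)],[np.sin(th),np.cos(th)]])
print('centre',c,'yaw deg',np.degrees(th)); print('resid',(P[:,:2]-c)@R-L)
l=lambda p:((p[:2]-c)@R).round(4)
h=c+R@[-.131,-.1]
print('hinge',h)
# tray lip ends top z .135 outer
a,b=Z(531,300,.135),Z(476,440,.135);print('lip',l(a),l(b),np.linalg.norm(a-b))
# door top outer edge and inner edge ends
for n,p in dict(o1=(493,195),o2=(698,352),i1=(483,207),i2=(684,366)).items():
    q=Z(*p,.165);print(n,l(q),q, np.linalg.norm(q[:2]-h))
q1,q2=l(Z(493,195,.165)),l(Z(698,352,.165));d=q2-q1;print('door',np.arctan2(-d[0],d[1]))
np.savez('ch.npz',c=c,R=R,h=h,th=th)
for n,p in dict(bottle=(372,238,0.0),spec=(386,197,.062),jar=(368,160,.07),sd1=(405,168,0),sd2=(432,242,0)).items(): print(n,onz('top',*p))
E
```

```text
[[ 0.7296  0.1581  0.165 ]
 [ 0.6452 -0.0454  0.165 ]
 [ 0.4215  0.0464  0.165 ]
 [ 0.5073  0.2507  0.165 ]] [np.float64(0.2203), np.float64(0.2418), np.float64(0.2216), np.float64(0.2408)]
centre [0.57591984 0.10246457] yaw deg 67.44748471206543
resid [[ 3.20727645e-04 -6.07672466e-04]
 [ 2.24999233e-05 -7.22055694e-04]
 [-9.71550345e-04  1.09648577e-03]
 [ 6.28322776e-04  2.33242391e-04]]
hinge [ 0.61803024 -0.05687066]
lip [-0.1902 -0.0481] [-0.1942  0.0597] 0.10796242151355157
o1 [-0.1382 -0.1024] [ 0.61749661 -0.06443061  0.165     ] 0.007578765160843939
o2 [-0.3146 -0.0552] [ 0.50623034 -0.20919942  0.165     ] 0.18895309161269958
i1 [-0.1352 -0.0916] [ 0.60865637 -0.05751611  0.165     ] 0.009396066777958106
i2 [-0.3093 -0.0422] [ 0.49632018 -0.19935329  0.165     ] 0.18738900651032692
door 1.3093473146769519
bottle [ 0.46672788 -0.37152438  0.        ]
spec [ 0.55784487 -0.39314919  0.062     ]
jar [ 0.64480697 -0.35166422  0.07      ]
sd1 [ 0.64357396 -0.46090969  0.        ]
sd2 [ 0.45797642 -0.51884191  0.        ]
```

The rectangle fit is within 1 mm of 220×240. Chamber yaw is 67.4°, the tray is about 80 mm out and the door is about 1.31 rad open. I'll lift, then swing around to the front with fingers shut.

```bash
python3 -m handwheel '[[0,0,0,-4,0,0,0],[0,0,0,-4,0,0,0],[0,-4.5,-1,0,0,0,0.0684],[0,-4.5,-1,0,0,0,0.0684],[0,-4.5,-1,0,0,0,0.0684],[0,-4.5,-1,0,0,0,0.0684],[0,-4.5,-1,0,0,0,0.0684],[0,-4.5,-1,0,0,0,0.0684],[0,-4.5,-1,0,0,0,0.0684],[0,-4.5,-1,0,0,0,0.0684]]'
python3 -m handwheel '[[0,-4.2,-1,0,0,0,0.0684],[0,-4.2,-1,0,0,0,0.0684],[0,-4.2,-1,0,0,0,0.0684],[0,-4.2,-1,0,0,0,0.0684],[0,-4,-1,0,0,0,0.0684],[0,-4,-1,0,0,0,0.0684],[0,-4,-1,0,0,0,0.0684],[0,-4,-1,0,0,0,0.0684]]'
cat > st.py <<'E'
from h import *
import sys
z=np.load('ch.npz');c,R,h,th=z['c'],z['R'],z['h'],z['th']
s=bot.read_state();p=np.array(s['position']);O=np.array(s['orientation'])
loc=(p[:2]-c)@R; ya=np.degrees(np.arctan2(O[1,0],O[0,0]))-np.degrees(th)
f=np.array(s['force']);print('t',round(s['t'],2),'loc',(loc*1000).round(1),'z',(p[2]*1000).round(1),'tool-x angle rel chamber x',round(ya,2),'f local',(f[:2]@R).round(2),f[2].round(2),'r',np.hypot(*p[:2]).round(3),'q',np.round(s['q'],2), 'g',round(float(s['grip_width']),3))
if len(sys.argv)>2:
    t=c+R@(np.array([float(a) for a in sys.argv[1:3]])/1000); d=np.array([*t,float(sys.argv[3])/1000])-p
    print('shift tool cm',(O.T@d*100).round(2))
E
python3 st.py -245 20 300
```

```text
t: 1.1
position: [0.4898, 0.4295, 0.2982]
orientation: [[-0.643, 0.766, -0.0], [0.766, 0.643, -0.0], [-0.0, -0.0, -1.0]]
force: [1.2, 0.2, -0.7]
grip_width: 0.187
t: 1.9
position: [0.5631, 0.1046, 0.2984]
orientation: [[-0.15, 0.989, -0.0], [0.989, 0.15, -0.0], [-0.0, -0.0, -1.0]]
force: [1.0, -0.0, -0.7]
grip_width: 0.003
t 1.9 loc [-2.9 12.6] z 298.4 tool-x angle rel chamber x 31.18 f local [ 0.37 -0.9 ] -0.66 r 0.573 q [-0.55  0.34  0.37  1.88 -0.15  0.95  0.04] g 0.003
shift tool cm [-20.33 -13.16  -0.15]
```

```bash
python3 -m handwheel '[[0,-2.9,-0.85,0,0,0,0.068],[0,-2.9,-0.85,0,0,0,0.068],[0,-2.9,-0.85,0,0,0,0.068],[0,-2.9,-0.85,0,0,0,0.068],[0,-2.9,-0.85,0,0,0,0.068],[0,-2.9,-0.85,0,0,0,0.068],[0,-2.9,-0.85,0,0,0,0.068],[0,-2.9,-0.85,0,0,0,0.068],[0,0,0,0,0,0,0],[0,0,0,0,0,0,0]]' >/dev/null; python3 st.py -245 20 110
```

```text
t 2.9 loc [-241.1    7.8] z 298.9 tool-x angle rel chamber x 0.05 f local [0.94 0.2 ] 0.18 r 0.49 q [-0.33  0.24  0.57  2.05 -0.17  0.89 -0.06] g 0.003
shift tool cm [-0.4  -1.23 18.89]
```

```bash
python3 -m handwheel '[[0,-0.4,-1.2,0,0,0,0],[0,0,0,4,0,0,0],[0,0,0,4,0,0,0],[0,0,0,4,0,0,0],[0,0,0,3,0,0,0],[0,0,0,2,0,0,0],[0,0,0,1.9,0,0,0],[0,0,0,0,0,0,0],[0,0,0,0,0,0,0],[0,0,0,0,0,0,0]]' >/dev/null; python3 st.py -200 20 110
python3 - <<'E'
from h import *
a=viewer.snapshot('side')[...,::-1][90:270,160:350];b=viewer.snapshot('top')[...,::-1][95:275,120:310]
cv2.imwrite('pics/s1.png',cv2.resize(cv2.convertScaleAbs(np.hstack([a,b]),alpha=1.5),None,fx=2.1,fy=2.1,interpolation=cv2.INTER_CUBIC))
E
```

```text
t 3.9 loc [-243.8   19.2] z 110.6 tool-x angle rel chamber x 0.22 f local [-1.08 -0.  ] 0.15 r 0.479 q [-0.13  0.51  0.36  2.27 -0.44  0.43  0.2 ] g 0.007
shift tool cm [ 4.38 -0.07  0.06]
```

View pics/s1.png

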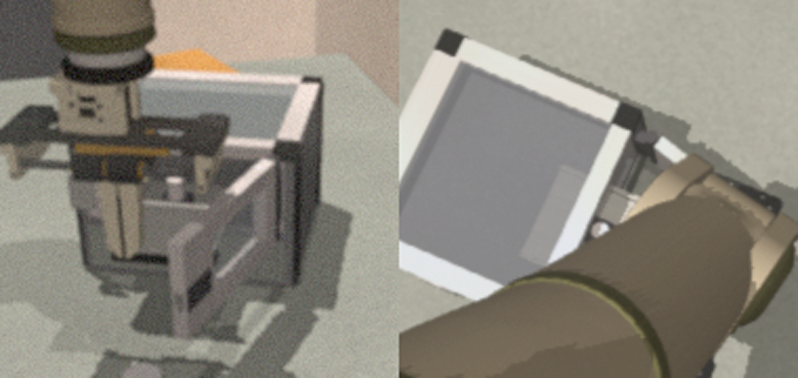

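```bash
python3 - <<'E'
from h import *
z=np.load('ch.npz');c,R=z['c'],z['R']
for ly in (19-94,19-70,19+94):
  for zz in (.15,.17,.19,.21):
    q=proj('side',[*(c+R@[-.244,ly/1000]),zz]); print(ly,zz,((q-[160,90])*2.1).round(0))
E
```

```text
-75 0.15 [225. 221.]
-75 0.17 [224. 201.]
-75 0.19 [224. 180.]
-75 0.21 [223. 158.]
-51 0.15 [199. 219.]
-51 0.17 [198. 199.]
-51 0.19 [197. 178.]
-51 0.21 [196. 157.]
113 0.15 [ 25. 206.]
113 0.17 [ 22. 186.]
113 0.19 [ 19. 166.]
113 0.21 [ 16. 145.]
```

The side view shows the shut fingers outside the lip at crop (122,250), clear of the door. The hanging ends of the body are at z≈0.185, above the roof. I'll push the tray now.

```bash
python3 -m handwheel '[[0,1,0,0,0,0,0],[0,1,0,0,0,0,0],[0,1,0,0,0,0,0],[0,1,0,0,0,0,0],[0,1,0,0,0,0,0],[0,1,0,0,0,0,0],[0,1,0,0,0,0,0],[0,1,0,0,0,0,0]]' >/dev/null; python3 st.py -117 20 110;python3 -m handwheel '[[0,1,0,0,0,0,0],[0,1,0,0,0,0,0],[0,0.8,0,0,0,0,0],[0,0.5,0,0,0,0,0],[0,0,0,0,0,0,0],[0,0,0,0,0,0,0]]' >/dev/null; python3 st.py -117 20 110;
```

```text
t 4.8 loc [-163.5   19.5] z 109.7 tool-x angle rel chamber x 0.17 f local [-3.58 -1.11] 0.82 r 0.497 q [-0.31  0.53  0.39  2.23 -0.46  0.45  0.06] g 0.003
shift tool cm [ 4.65 -0.03 -0.04]
t 5.4 loc [-130.9   20.4] z 109.5 tool-x angle rel chamber x 0.22 f local [-0.22  0.2 ] 0.46 r 0.507 q [-0.37  0.54  0.4   2.21 -0.46  0.47  0.01] g 0.006
shift tool cm [ 1.39  0.04 -0.04]
```

```bash
python3 -m handwheel '[[0,0.3,0,0,0,0,0],[0,0.3,0,0,0,0,0],[0,0.2,0,0,0,0,0]]' >/dev/null; python3 st.py -117 20 110;python3 -m handwheel '[[0,0.2,0,0,0,0,0],[0,0.1,0,0,0,0,0]]' >/dev/null; python3 st.py -117 20 110;python3 -m handwheel '[[0,0.1,0,0,0,0,0],[0,0.1,0,0,0,0,0]]' >/dev/null; python3 st.py -117 20 110;
```

```text
t 5.7 loc [-123.3   20.2] z 109.6 tool-x angle rel chamber x 0.16 f local [-2.53  1.31] 1.03 r 0.51 q [-0.39  0.54  0.41  2.2  -0.46  0.48 -0.01] g 0.005
shift tool cm [ 0.63  0.02 -0.04]
t 5.9 loc [-120.    20.1] z 109.6 tool-x angle rel chamber x 0.19 f local [-1.7   1.94] 0.78 r 0.511 q [-0.39  0.55  0.41  2.2  -0.46  0.48 -0.01] g 0.003
shift tool cm [ 0.3   0.01 -0.04]
t 6.1 loc [-118.1   20.1] z 109.6 tool-x angle rel chamber x 0.18 f local [-2.1  2.1] 0.62 r 0.512 q [-0.39  0.55  0.41  2.2  -0.46  0.48 -0.01] g 0.004
shift tool cm [ 0.11  0.01 -0.04]
```

```bash
for i in 1 2 3; do python3 -m handwheel '[[0,0.1,0,0,0,0,0],[0,0.1,0,0,0,0,0],[0,0,0,0,0,0,0]]' >/dev/null; python3 st.py;done
```

```text
t 6.4 loc [-117.1   20.1] z 109.6 tool-x angle rel chamber x 0.13 f local [-4.93  1.22] 1.14 r 0.512 q [-0.4   0.55  0.41  2.2  -0.46  0.48 -0.02] g 0.007
t 6.7 loc [-117.1   20.1] z 109.6 tool-x angle rel chamber x 0.01 f local [-13.15   1.79] 3.73 r 0.512 q [-0.4   0.55  0.41  2.2  -0.46  0.48 -0.02] g 0.003
t 7.0 loc [-117.2   20.2] z 109.6 tool-x angle rel chamber x -0.1 f local [-20.33   1.29] 5.51 r 0.512 q [-0.4   0.55  0.41  2.2  -0.46  0.48 -0.02] g 0.004
```

The firm stop is at TCP −117.1 mm, against −117.5 predicted for a flush face. Backing off to check.

```bash
python3 -m handwheel '[[0,-1,0,0,0,0,0],[0,-3,0,0,0,0,0],[0,-4,0,0,0,0,0],[0,-4,0,0,0,0,0],[0,-1,0,-4,0,0,0],[0,0,0,-4,0,0,0],[0,0,0,-4,0,0,0],[0,0,0,-4,0,0,0],[0,0,0,-2,0,0,0],[0,0,0,0,0,0,0]]' >/dev/null; python3 st.py -286 -100 290
python3 - <<'E'
from h import *
a=viewer.snapshot('side')[...,::-1][90:270,160:350]
cv2.imwrite('pics/s2.png',cv2.resize(cv2.convertScaleAbs(a,alpha=1.5),None,fx=3,fy=3,interpolation=cv2.INTER_CUBIC))
E
```

```text
t 8.0 loc [-241.4   17.6] z 292.5 tool-x angle rel chamber x 0.23 f local [-0.33  0.77] -1.14 r 0.481 q [-0.37  0.24  0.61  2.08 -0.18  0.87 -0.04] g 0.006
shift tool cm [-4.5  11.74  0.31]
```

View pics/s2.png

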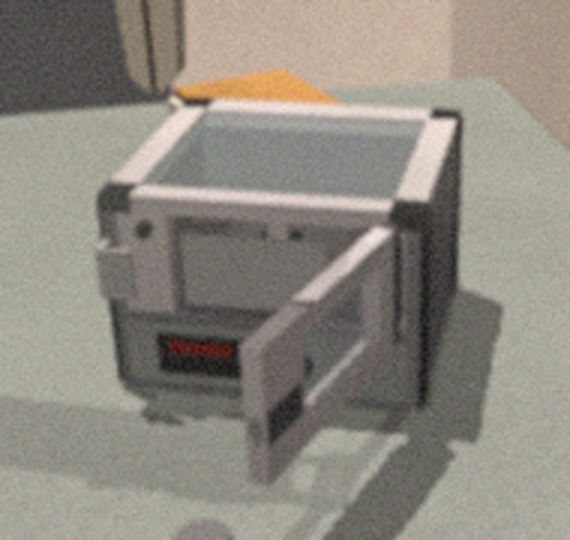

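The tray face is flush: the lip sits behind the front beam at crop (180–330, 220–310), and the display is now uncovered. The door is unmoved. Moving over to its outer side and turning the tool square to it.

```bash
python3 -m handwheel '[[0,-1.5,3.9,0,0,0,0],[0,-1.5,3.9,0,0,0,0],[0,-1.5,3.9,0,0,0,0],[0,0,0,0,0,0,-0.14],[0,0,0,0,0,0,-0.14],[0,0,0,0,0,0,-0.14],[0,0,0,0,0,0,-0.14],[0,0,0,0,0,0,-0.14],[0,0,0,0,0,0,-0.14],[0,0,0,0,0,0,-0.14],[0,0,0,0,0,0,-0.14],[0,0,0,0,0,0,-0.14]]' >/dev/null;  python3 -m handwheel '[[0,0,0,0,0,0,-0.05],[0,0,0,0,0,0,0],[0,0,0,0,0,0,0]]' >/dev/null; python3 st.py -286 -100 130
python3 - <<'E'
from h import *
b=viewer.snapshot('top')[...,::-1][95:275,120:360]
cv2.imwrite('pics/s3.png',cv2.resize(cv2.convertScaleAbs(b,alpha=1.5),None,fx=3,fy=3,interpolation=cv2.INTER_CUBIC))
E
```

```text
t 9.55 loc [-286.7  -97.4] z 288.5 tool-x angle rel chamber x 75.14 f local [0.02 0.02] 0.03 r 0.591 q [ 0.07  0.37  0.25  1.85 -0.11  0.94  1.28] g 0.002
shift tool cm [-0.26  0.14 15.85]
```

View pics/s3.png

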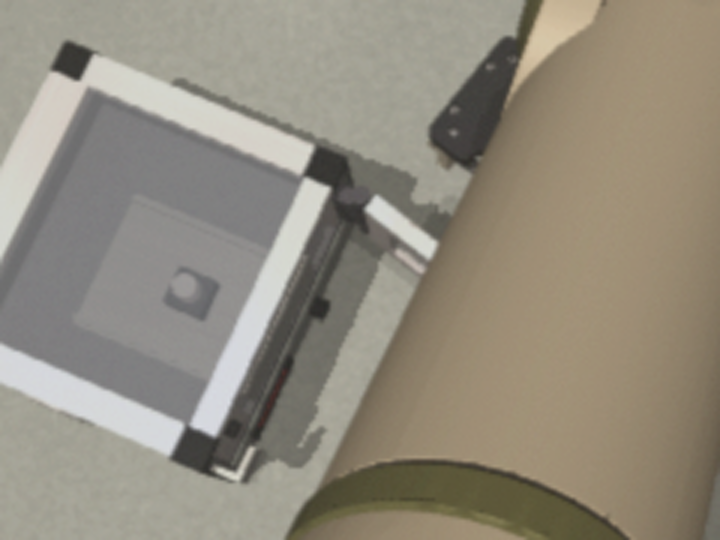

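The tool is beyond the door's outer face and square to it. The door sits at crop (370–440, 200–265), and the tray shows fully inside. Descending.

```bash
python3 -m handwheel '[[0,-0.3,0.1,4,0,0,0],[0,0,0,4,0,0,0],[0,0,0,4,0,0,0],[0,0,0,2.5,0,0,0],[0,0,0,1.3,0,0,0],[0,0,0,0,0,0,0],[0,0,0,0,0,0,0]]' >/dev/null; python3 st.py 
cat > dr.py <<'E'
from h import *
z=np.load('ch.npz');R=z['R'];h=z['h'];th=z['th']
s=bot.read_state();p=np.array(s['position'])[:2];O=np.array(s['orientation'])
d=p-h; ux=O[:2,0];uy=O[:2,1]
a=np.arctan2(ux[1],ux[0])-th   # tool-x angle = door angle if square
f=np.array(s['force'])
print('t %.2f toolang %.3f  along leaf %.1f mm, normal %.1f mm (contact -14.5) z %.1f | force along push %.2f side %.2f z %.2f'%(s['t'],a,d@(-uy)*1000,d@ux*1000,s['position'][2]*1000,f[:2]@ux,f[:2]@uy,f[2]))
E
python3 dr.py
```

```text
t 10.3 loc [-286.5 -101.4] z 132.4 tool-x angle rel chamber x 75.22 f local [ 0.14 -0.27] 0.18 r 0.595 q [ 0.12  0.56  0.19  1.99 -0.18  0.61  1.35] g 0.004
t 10.30 toolang 1.313  along leaf 150.0 mm, normal -41.1 mm (contact -14.5) z 132.4 | force along push -0.22 side 0.21 z 0.18
```

```bash
python3 -m handwheel '[[0,0.8,0,0,0,0,0],[0,0.8,0,0,0,0,0],[0,0.5,0,0,0,0,0],[0,0.3,0,0,0,0,0],[0,0.2,0,0,0,0,0],[0,0.1,0,0,0,0,0],[0,0,0,0,0,0,0]]' >/dev/null; python3 dr.py
python3 -m handwheel '[[0,0.3,-0.02,0,0,0,0.02],[0,0.3,-0.02,0,0,0,0.02],[0,0.45,-0.03,0,0,0,0.03],[0,0.6,-0.04,0,0,0,0.04],[0,0.6,-0.04,0,0,0,0.04],[0,0.6,-0.04,0,0,0,0.04]]' >/dev/null; python3 dr.py
```

```text
t 11.00 toolang 1.313  along leaf 150.1 mm, normal -13.5 mm (contact -14.5) z 131.7 | force along push -0.10 side 0.00 z -0.38
t 11.60 toolang 1.120  along leaf 150.3 mm, normal -13.5 mm (contact -14.5) z 131.6 | force along push -0.00 side -0.88 z -0.11
```

```bash
python3 - <<'E'
from h import *
a=viewer.snapshot('side')[...,::-1][90:270,160:350]
cv2.imwrite('pics/s4.png',cv2.resize(cv2.convertScaleAbs(a,alpha=1.5),None,fx=3,fy=3,interpolation=cv2.INTER_CUBIC))
E
```

```text
(no output)
```

View pics/s4.png

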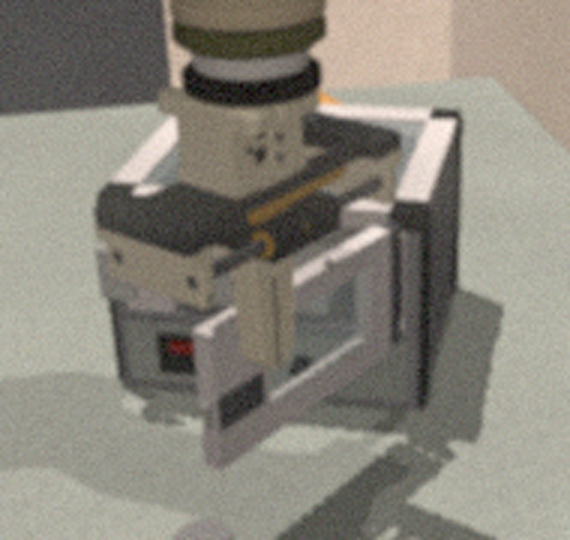

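The door has moved along: its free edge went from crop x≈260 to ≈210, with the finger against the outer face at (265,310). Continuing the arc.

```bash
python3 -m handwheel '[[0,0.75,-0.05,0,0,0,0.05],[0,0.75,-0.05,0,0,0,0.05],[0,0.75,-0.05,0,0,0,0.05],[0,0.75,-0.05,0,0,0,0.05],[0,0.75,-0.05,0,0,0,0.05],[0,0.75,-0.05,0,0,0,0.05],[0,0.75,-0.05,0,0,0,0.05],[0,0.75,-0.05,0,0,0,0.05],[0,0.75,-0.05,0,0,0,0.05],[0,0.75,-0.05,0,0,0,0.05]]' >/dev/null; python3 dr.py
python3 -m handwheel '[[0,0.6,-0.04,0,0,0,0.04],[0,0.6,-0.04,0,0,0,0.04],[0,0.6,-0.04,0,0,0,0.04],[0,0.45,-0.03,0,0,0,0.03],[0,0.45,-0.03,0,0,0,0.03],[0,0.45,-0.03,0,0,0,0.03],[0,0.3,-0.02,0,0,0,0.02],[0,0.3,-0.02,0,0,0,0.02],[0,0,0,0,0,0,0]]' >/dev/null; python3 dr.py
```

```text
t 12.65 toolang 0.621  along leaf 150.4 mm, normal -13.7 mm (contact -14.5) z 131.7 | force along push -0.81 side -0.40 z -0.36
t 13.55 toolang 0.373  along leaf 149.8 mm, normal -13.3 mm (contact -14.5) z 131.6 | force along push -0.21 side 0.30 z 0.08
```

```bash
python3 -m handwheel '[[0,0.3,-0.02,0,0,0,0.02],[0,0.3,-0.02,0,0,0,0.02],[0,0.3,-0.02,0,0,0,0.02],[0,0.3,-0.02,0,0,0,0.02],[0,0.3,-0.02,0,0,0,0.02],[0,0.3,-0.02,0,0,0,0.02],[0,0.3,-0.02,0,0,0,0.02],[0,0.15,-0.01,0,0,0,0.01],[0,0.15,-0.01,0,0,0,0.01],[0,0.15,-0.01,0,0,0,0.01],[0,0,0,0,0,0,0]]' >/dev/null; python3 dr.py
```

```text
t 14.65 toolang 0.203  along leaf 149.4 mm, normal -13.4 mm (contact -14.5) z 131.6 | force along push 0.50 side 1.14 z -0.44
```

```bash
for i in 1 2 3 4; do python3 -m handwheel '[[0,0.15,-0.01,0,0,0,0.01],[0,0.15,-0.01,0,0,0,0.01]]' >/dev/null; python3 dr.py; done
```

```text
t 14.85 toolang 0.182  along leaf 149.3 mm, normal -13.8 mm (contact -14.5) z 131.7 | force along push 0.05 side -0.51 z 0.62
t 15.05 toolang 0.162  along leaf 149.3 mm, normal -13.6 mm (contact -14.5) z 131.6 | force along push -1.39 side -0.25 z 0.52
t 15.25 toolang 0.142  along leaf 149.3 mm, normal -13.6 mm (contact -14.5) z 131.6 | force along push -1.01 side 0.25 z 0.01
t 15.45 toolang 0.122  along leaf 149.2 mm, normal -13.6 mm (contact -14.5) z 131.6 | force along push -0.46 side 0.08 z -0.55
```

```bash
for i in 1 2 3 4; do python3 -m handwheel '[[0,0.08,-0.005,0,0,0,0.005],[0,0.07,-0.005,0,0,0,0.005]]' >/dev/null; python3 dr.py; done
```

```text
t 15.65 toolang 0.113  along leaf 149.2 mm, normal -13.5 mm (contact -14.5) z 131.6 | force along push -0.59 side 0.03 z 0.26
t 15.85 toolang 0.103  along leaf 149.1 mm, normal -13.6 mm (contact -14.5) z 131.6 | force along push -0.42 side -0.74 z -0.38
t 16.05 toolang 0.093  along leaf 149.1 mm, normal -13.6 mm (contact -14.5) z 131.6 | force along push -0.43 side -0.83 z -0.88
t 16.25 toolang 0.083  along leaf 149.1 mm, normal -13.5 mm (contact -14.5) z 131.6 | force along push -0.28 side -0.21 z 0.34
```

```bash
for i in 1 2 3 4 5 6; do python3 -m handwheel '[[0,0.08,-0.005,0,0,0,0.005],[0,0.07,-0.005,0,0,0,0.005]]' >/dev/null; python3 dr.py; done
```

```text
t 16.45 toolang 0.073  along leaf 149.0 mm, normal -13.5 mm (contact -14.5) z 131.7 | force along push 0.56 side -0.89 z -0.09
t 16.65 toolang 0.063  along leaf 149.0 mm, normal -13.5 mm (contact -14.5) z 131.7 | force along push 0.18 side 0.24 z -0.54
t 16.85 toolang 0.053  along leaf 149.0 mm, normal -13.5 mm (contact -14.5) z 131.6 | force along push -1.19 side 0.12 z 0.36
t 17.05 toolang 0.043  along leaf 148.9 mm, normal -13.5 mm (contact -14.5) z 131.6 | force along push -0.38 side 0.30 z -0.22
t 17.25 toolang 0.033  along leaf 148.9 mm, normal -13.5 mm (contact -14.5) z 131.6 | force along push -0.74 side 0.56 z -0.38
t 17.45 toolang 0.022  along leaf 148.9 mm, normal -14.3 mm (contact -14.5) z 131.6 | force along push -4.09 side -0.01 z 1.10
```

The bolt met the strike at about 0.03 rad, so the strike looks set inward. Going on by feel, reading the force at every step.

```bash
for i in 1 2 3 4 5; do python3 -m handwheel '[[0,0.08,-0.005,0,0,0,0.005],[0,0.07,-0.005,0,0,0,0.005]]' >/dev/null; python3 dr.py; done
```

```text
t 17.65 toolang 0.012  along leaf 148.9 mm, normal -14.3 mm (contact -14.5) z 131.6 | force along push -5.88 side -0.92 z 1.06
t 17.85 toolang 0.002  along leaf 148.9 mm, normal -14.4 mm (contact -14.5) z 131.6 | force along push -6.35 side -0.66 z 1.89
t 18.05 toolang -0.008  along leaf 148.9 mm, normal -14.6 mm (contact -14.5) z 131.6 | force along push -6.60 side -0.35 z 2.94
t 18.25 toolang -0.017  along leaf 148.8 mm, normal -13.3 mm (contact -14.5) z 131.6 | force along push -1.10 side 0.04 z -0.20
t 18.45 toolang -0.027  along leaf 148.8 mm, normal -13.2 mm (contact -14.5) z 131.6 | force along push -3.47 side -0.54 z 1.84
```

```bash
for i in 1 2 3 ; do python3 -m handwheel '[[0,0.05,0,0,0,0,0.003],[0,0.05,0,0,0,0,0.003]]' >/dev/null; python3 dr.py; done
```

```text
t 18.65 toolang -0.033  along leaf 148.8 mm, normal -13.8 mm (contact -14.5) z 131.6 | force along push -5.09 side -1.46 z 3.20
t 18.85 toolang -0.040  along leaf 148.8 mm, normal -14.3 mm (contact -14.5) z 131.6 | force along push -6.75 side -1.42 z 3.87
t 19.05 toolang -0.046  along leaf 148.8 mm, normal -14.5 mm (contact -14.5) z 131.6 | force along push -9.51 side -1.64 z 4.42
```

```bash
for i in 1 2 3 ; do python3 -m handwheel '[[0,0.05,0,0,0,0,0.002],[0,0,0,0,0,0,0]]' >/dev/null; python3 dr.py; done
```

```text
t 19.25 toolang -0.048  along leaf 148.8 mm, normal -14.7 mm (contact -14.5) z 131.6 | force along push -9.18 side -0.92 z 3.66
t 19.45 toolang -0.050  along leaf 148.8 mm, normal -14.8 mm (contact -14.5) z 131.6 | force along push -9.97 side -1.41 z 4.08
t 19.65 toolang -0.052  along leaf 148.8 mm, normal -14.9 mm (contact -14.5) z 131.6 | force along push -10.57 side -1.36 z 4.85
```

```bash
for i in 1 2 3 4; do python3 -m handwheel '[[0,0.05,0,0,0,0,0.002],[0,0,0,0,0,0,0]]' >/dev/null; python3 dr.py; done
```

```text
t 19.85 toolang -0.055  along leaf 148.8 mm, normal -15.0 mm (contact -14.5) z 131.6 | force along push -13.50 side -0.83 z 5.31
t 20.05 toolang -0.057  along leaf 148.8 mm, normal -15.0 mm (contact -14.5) z 131.6 | force along push -13.14 side -1.07 z 5.64
t 20.25 toolang -0.059  along leaf 148.8 mm, normal -15.1 mm (contact -14.5) z 131.6 | force along push -13.63 side -1.56 z 5.00
t 20.45 toolang -0.061  along leaf 148.8 mm, normal -15.2 mm (contact -14.5) z 131.6 | force along push -15.88 side -2.39 z 6.36
```

```bash
python3 st.py|cut -c1-60; for i in 1 2 3; do python3 -m handwheel '[[0,0.04,0,0,0,0,0],[0,0,0,0,0,0,0]]' >/dev/null; python3 dr.py;python3 st.py|cut -c1-40; done
```

```text
t 20.45 loc [-137.1   49.5] z 131.6 tool-x angle rel chamber
t 20.65 toolang -0.062  along leaf 148.8 mm, normal -15.1 mm (contact -14.5) z 131.6 | force along push -16.32 side -0.93 z 6.72
t 20.65 loc [-136.9   49.5] z 131.6 tool
t 20.85 toolang -0.062  along leaf 148.9 mm, normal -15.0 mm (contact -14.5) z 131.6 | force along push -16.46 side -2.03 z 7.57
t 20.85 loc [-136.8   49.5] z 131.6 tool
t 21.05 toolang -0.062  along leaf 148.9 mm, normal -14.9 mm (contact -14.5) z 131.6 | force along push -17.89 side -1.99 z 7.89
t 21.05 loc [-136.7   49.5] z 131.6 tool
```

The push is 17.9 N and the face has almost stopped moving, which matches the firm stop. Easing back slowly to see whether the door stays.

```bash
for i in 1 2 3 4 5 6 7 8; do python3 -m handwheel '[[0,-0.05,0,0,0,0,0],[0,-0.05,0,0,0,0,0]]' >/dev/null; python3 dr.py|cut -d'|' -f2;python3 st.py|cut -c1-40; done
```

```text
force along push -15.53 side -1.37 z 6.59
t 21.25 loc [-137.1   49.5] z 131.6 tool
 force along push -13.78 side -1.60 z 5.64
t 21.45 loc [-137.5   49.5] z 131.6 tool
 force along push -11.65 side -0.88 z 5.82
t 21.65 loc [-138.    49.5] z 131.6 tool
 force along push -8.13 side -1.62 z 3.65
t 21.85 loc [-138.4   49.4] z 131.6 tool
 force along push -6.08 side -0.24 z 2.79
t 22.05 loc [-138.9   49.4] z 131.6 tool
 force along push -3.80 side -2.01 z 1.15
t 22.25 loc [-139.    49.4] z 131.6 tool
 force along push 0.66 side -0.26 z 0.32
t 22.45 loc [-139.1   48.7] z 131.7 tool
 force along push -0.15 side 0.25 z 0.15
t 22.65 loc [-140.3   48.8] z 131.7 tool
```

Force fell from 6 to 0 N within 0.2 mm, at −139 mm (2.3 mm short of the stop), so the bolt holds the door. Backing away and looking.

```bash
python3 -m handwheel '[[0,-0.5,0,0,0,0,0],[0,-2,0,0,0,0,0],[0,-4,0,0,0,0,0],[0,-4,0,0,0,0,0],[0,0,0,-4,0,0,0],[0,0,0,-4,0,0,0],[0,0,0,-4,0,0,0],[0,0,0,-4,0,0,0],[0,0,4,-4,0,0,0],[0,0,4,0,0,0,0],[0,0,4,0,0,0,0],[0,0,0,0,0,0,0]]' >/dev/null; python3 st.py
python3 - <<'E'
from h import *
a=viewer.snapshot('side')[...,::-1];b=viewer.snapshot('top')[...,::-1]
cv2.imwrite('pics/f1.png',cv2.resize(cv2.convertScaleAbs(np.hstack([a[90:270,160:350],b[95:275,80:330]]),alpha=1.5),None,fx=1.8,fy=1.8,interpolation=cv2.INTER_CUBIC))
cv2.imwrite('pics/f2.png',np.hstack([cv2.resize(x,(400,300)) for x in(a,b)]))
E
```

```text
t 23.85 loc [-252.5  -63.8] z 326.8 tool-x angle rel chamber x -3.35 f local [0.18 0.43] -0.19 r 0.56 q [-0.45  0.38  0.88  1.89 -0.34  1.03  0.12] g 0.003
```

View pics/f1.png

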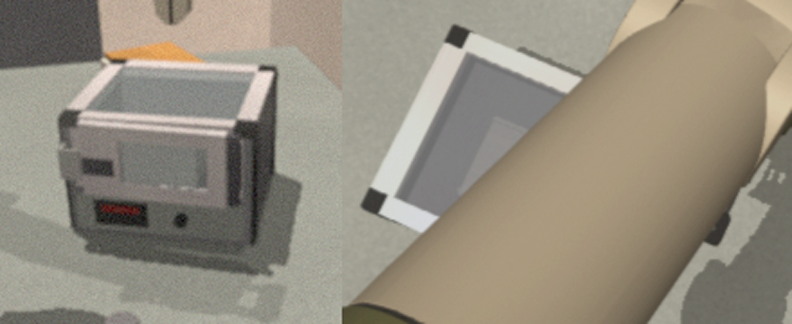

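View pics/f2.png

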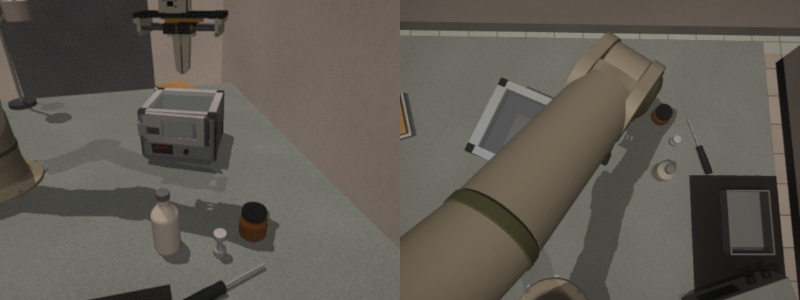

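The side view shows the door lying parallel and shut on the frame (crop 75–235, 125–205). Its free edge is at the strike (68,160), the bystanders are where they were, and the tool is high and clear. Handing in.

```bash
python3 - <<'E'
from workcell import job
print(job.hand_in())
E
```

```text
the job is handed in; nothing more can be done
None
```

I slid the tray fully in and pressed the door shut, and it held by itself when I let go. The job is handed in; no verdict was reported.

- **Tray:** I pushed it in about 80 mm until it met a firm stop. The finger stopped at −117.1 mm in the chamber frame, against −117.5 mm expected for a flush lip. The push had risen to about 20 N when I backed off. The pictures showed the tray flush while the door was still open.
- **Door:** I swung it shut from about 1.31 rad. The bolt met the strike at about 0.03 rad and pushed back with at most about 6.6 N, easing to 1.1 N. The buffer then built up to 17.9 N at the firm stop (about 19.5 N counting the vertical force, against the 22 N limit).
- **Latch:** On easing off, the face came back about 2.3 mm and the force then fell from 6 N to 0 within 0.2 mm. That is what the bolt holding the door looks like. The bolt cannot be seen in the images, so this rests on force, position and the side view of the shut door.
- **Final state:** The last side picture shows the door closed on the frame, the bystanders where they were by eye, and the robot clear. The arm hid the front of the chamber in the last top view.
- **Oddity:** A vertical force of up to 8 N appeared while pressing the buffer. I didn't find its cause.

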